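# Gate in the cleaner jug and open its safety cap

## Robot

A 6-joint arm with a two-finger parallel gripper is mounted at the origin on the work surface. World frame = base frame: x ahead of the robot, y to its left, z up, the work surface at z = 0. Lengths are in m, angles in rad, forces in N, time in s.
With the tool pointing down it reaches from about 0.3 to 0.85 m from the base axis. Payload 4.2 kg.
Tool frame: the origin (TCP) lies midway between the tips of the shut fingers; the grasp point (between the pads) lies 19 mm behind it; z points along the fingers, y is the line along which they close (so a half turn about z gives the same grasp; the last joint's range is limited). The gripper opens to 91 mm and grips with 3 to 60 N. Pads are 32 mm wide; open, the fingers measure 118 mm over their backs; the gripper's body (76 mm by 178 mm) begins 60 mm behind the grasp point.
Start: joints at [-1.258, 0.32, 1.565, -0, 1.257, -0.02], TCP at [0.188, -0.543, 0.214] pointing down, gripper open.
Joint ranges: [-3.11, 3.11], [-0.84, 2.01], [0.21, 2.61], [-1.34, 4.49], [0.05, 2.63], [-2.56, 2.56]. Speed limits (rad/s): [2.57, 2.57, 3.14, 3.14, 3.14, 3.14].

## Interface

Orientations are given as [roll, pitch, yaw] about the fixed x, y, z axes, in that order (R = Rz(yaw) Ry(pitch) Rx(roll)).
In Python, from rig import * gives the robot as it stands.
- The arm moves only by the tool step_arm, never from a script. Its argument "series" is a list of rows, each an object with "offset": the shift along the tool's x, y, z normalised to -1 to 1, where 1 is 0.3 m, a list of three; "twist": the turn, a rotation vector about the tool's x, y, z normalised to -1 to 1, where 1 is pi rad, a list of three; "jaw": the closure, from -1 (fully open) to 1 (shut). A call has exactly 10 rows; each row is the pose to reach, as a shift and turn from the pose commanded when the call began, along the tool's axes at that moment, turning the shorter way round; what a row does not reach only later rows make up. A row lasts 1/8 s, in which the tool goes at most 62.5 mm and 10.7 degrees, less where a joint would pass 70% of its speed; a pose out of reach is approached as far as the arm can. A call with a number of a shift or a turn outside -1 to 1 is refused whole. A call with a gripper value outside its range is refused whole. The fingers move at their own pace and stop on an object; "squeeze" is the grip in N (left out, the last holds). Time passes only in rows, so rows that repeat a pose let the fingers close, or fill a call up. It gives the time, the measured TCP pose, the force, the opening and the grip force at its end, in the units of the state.
- state(): the state, without advancing time (a new reading comes with each control period).
- capture(name): name is "scene" or "top"; returns the picture (400x640x3 uint8, red, green, blue); there is no depth.
- calibration(name): a dict with "fx", "fy", "cx", "cy" (pixels), "rvec" (rotation vector, rad) and "tvec" (3), from world to camera coordinates, as OpenCV has them. Camera axes: x right, y down, z forward; pixel columns grow to the right and rows downward; lengths in m; the calibration is good to about 2 mm. A picture is of the moment at which its call begins. calibration takes no time and is no camera call.
- finish_job(): hands the job in; it is judged then, once.
The state is a dict: "t": time; "q": joint angles; "joint_velocities": joint speeds; "effort": joint torques, N m; "tool_pos": TCP position; "ee_rot": TCP orientation; "force": force on the tool from outside, world axes, zero at the start; "moment": the same for the moment, N m; "opening": finger opening in m; "finger_force": force on a finger pad.
Only numpy, scipy, OpenCV 4.12 (cv2) and the standard library are available. Lean on these libraries where they do the work, as an engineer would, in place of code of your own. Each camera call takes 0.05 s, during which the arm holds its last target. There are 200 camera calls.

## Task

Get the lens-cleaner jug ready for refilling: take the steel gate panel from its black stand and slide it fully home in the open slot of the jug's cradle, so the jug is penned in, and only then open the jug's push-and-turn safety cap: press it down, twist it counter-clockwise while pressed, and lift it off. Finish while still holding the cap, level, about 6 cm straight up above the jug's mouth; leave the gate in, the jug standing in its cradle and the other things on the bench where they are.

Things in the scene. Friction and masses are not known exactly. Their poses are not given: they have to be found in the camera images.
- gate_tab (a point): loose bare-steel gate panel, 0.2 kg, upright in the stand: 98 mm wide (y), 62 high, 8 thick (x). From the middle of its top edge rises a grip tab 34 mm wide (y), 10 thick (x), ending 118 mm above the panel's bottom edge. This point: on the tab's centre line, 98 mm above the bottom edge. z up. Either face may go forward. Grip across the 34 mm width, from above.
- stand: fixed black parking stand, 60 x 124 mm, 34 mm high, origin at the centre of its underside. The gate stands on its 6 mm thick floor in a slot along its y, 28 mm deep, 3 mm wider than the panel's thickness and 6 mm longer than its width; lift the gate straight up to take it out.
- slot (a point): centre of the cradle slot's floor, 6 mm above the bench; y along the slot, +x towards the jug, z up. Two upright grooves, one at each end, take the gate from above: 10 mm wide (x), 102 mm long (y), 53 mm high, with a flared mouth up to 61 mm above this point. Gate fully home: its bottom edge stands on this floor, gate_tab 98 mm above this point.
- cradle: fixed grey-painted metal cradle holding the jug, origin under the middle of the jug on the bench. Floor 6 mm thick; walls 56 mm high at its +x, +y and -y sides; the fourth side, -x, is closed by the gate, the slot lying 58 mm from the origin. Outside 142 x 124 mm.
- jug: loose white rectangular jug, 100 mm (x) by 84 mm (y), shoulder 88 mm high, about 0.8 kg, standing in the cradle with up to 2 mm of play at each wall, 5 mm at the gate. Origin at the centre of its underside, axes as the cradle's. Its round neck stands off-centre, 14 mm towards its +x.
- mouth (a point): centre of the jug's mouth (top of the neck), 128 mm above the jug's underside; axes as the jug's.
- cap_mid (a point): grey ribbed round safety cap, 54 mm across, 38 high, 45 g. This point: on its axis half-way up, 3 mm above the mouth point while on. 24 mm free below its rim. Three lugs inside catch under the neck: press it down 4 to 6 mm, turn it counter-clockwise (from above) while pressed by 48 to 72 degrees from its start (best 60, hard stop at 78), lift straight up. Unpressed it neither turns nor lifts.
- seal (a joint): the sprung seal disc under the cap (hidden by it): 0 m while the cap is locked, grows as the cap is pressed down, limit 0.007; the cap can be turned from about 0.0036. The spring pushes back with about 4 N at first and 1.2 N more for each mm (about 10 N at 5 mm).
- carton: bystander: small cardboard carton 110 x 75 x 60 mm, origin at the centre of its underside. Leave alone.
- scanner: bystander: black and grey hand scanner, T-shaped, about 123 x 70 x 32 mm, lying on the bench, origin under its handle's centre. Leave alone.
- wipes: bystander: round can 70 mm across, 130 mm high, origin at the centre of its underside. Leave alone.
- tape: bystander: roll of tape 100 mm across, 48 mm high, lying flat, origin at the centre of its underside. Leave alone.
Not all that is in view belongs to the job. What is shaped like the jug but yellow is not meant.

How it is judged:
By the outcome, as a careful person would: the job done as asked, in the order asked, and still so for the second after the job is handed in, while the arm keeps its last pose, push and grip.
It also fails if it takes over 64 s, if anything falls off the work surface, if the arm or the gripper's body presses on something with over 40 N, if the wrist force passes 120 N, or if a joint passes its speed limit or range.

## Working session

There is one attempt and no reset: what is moved stays moved. The work goes in short steps, Python scripts to look and compute and a tool call to move; the robot and the scene stay as the last step left them, time stands still between calls to the robot, and variables do not carry over. Pictures are saved under pics/ and viewed, at most 10 in all, crops included, and the job is handed in when it is done.

Besides the shell and the picture viewer there is one more tool, called after "Request:" by a JSON object that holds its "fn" and its "kwargs". step_arm: Moves the arm, as the interface text tells. Scaled input: -1 to 1 covers 0.3 m each way for a shift and pi rad each way for a turn. Its arguments: {"type":"object","properties":{"series":{"type":"array","items":{"type":"object","properties":{"offset":{"type":"array","items":{"type":"number","minimum":-1,"maximum":1}},"twist":{"type":"array","items":{"type":"number","minimum":-1,"maximum":1}},"jaw":{"type":"number"}}}},"squeeze":{"type":"number"}},"required":["series"]}

```bash
mkdir -p pics; ls
python3 - <<'E'
from rig import *
import cv2
for n in("scene","top"):
    cv2.imwrite(f"pics/{n}0.png",capture(n)[:,:,::-1]); print(n,calibration(n))
print(state())
E
```

```text
pics
scene {'fx': 457.688910519223, 'fy': 457.688910519223, 'cx': 313.6224909113296, 'cy': 199.82608025986667, 'rvec': array([ 2.36376226,  0.94481636, -0.30206655]), 'tvec': array([-0.35136323, -0.2865857 ,  1.46679134])}
top {'fx': 462.63973525995647, 'fy': 462.63973525995647, 'cx': 325.18077348129515, 'cy': 200.4095425703359, 'rvec': array([ 2.13851473, -2.10870545,  0.16807339]), 'tvec': array([-0.07502922,  0.57301186,  1.15216517])}
{'t': 0.1, 'q': array([-1.25802710e+00,  3.20180212e-01,  1.56556710e+00, -9.99817294e-06,
        1.25740583e+00, -2.00311578e-02]), 'joint_velocities': array([ 1.35468886e-03, -1.33064516e-03, -4.46123048e-03,  5.36087746e-05,
       -1.03771341e-03, -1.01120750e-03]), 'effort': array([ 9.93839640e-04, -4.13328552e+01, -2.32510632e+01,  7.31624337e-02,
        4.21946123e-02, -3.57622480e-05]), 'tool_pos': array([ 0.18768507, -0.54301473,  0.21322788]), 'ee_rot': array([-3.14003229e+00, -2.17517768e-05,  3.32803455e-01]), 'force': array([-0.85765872,  0.18065583,  0.00208566]), 'moment': array([-0.01198711, -0.02743656,  0.00263686]), 'finger_force': 0.0, 'opening': 0.09103302735606865}
```

View pics/scene0.png

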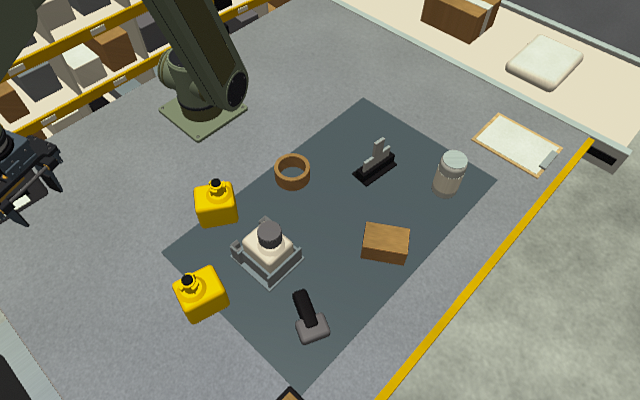

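View pics/top0.png

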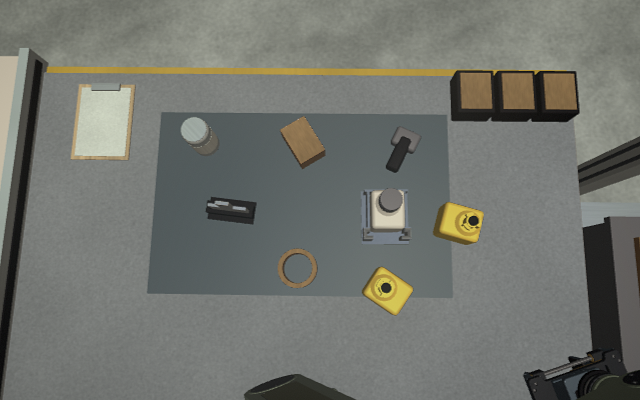

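The white jug with the grey cap, standing in the grey cradle, is at top (387,212) and scene (268,245). It is the only white one. The yellow ones at top (460,222) and (387,290) are decoys. The gate in its black stand is at top (231,209) and scene (376,162). I'll confirm this in enlarged crops.

Run:
```python
import cv2,numpy as np
t=cv2.imread("pics/top0.png");s=cv2.imread("pics/scene0.png")
def c(im,x,y,w=80,h=60): return cv2.resize(im[y:y+h,x:x+w],(400,300),interpolation=cv2.INTER_CUBIC)
cv2.imwrite("pics/crop1.png",np.vstack([np.hstack([c(t,347,186),c(t,191,180)]),np.hstack([c(s,226,212,100,75),c(s,340,130)])]))
```

```text
(no output)
```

View pics/crop1.png

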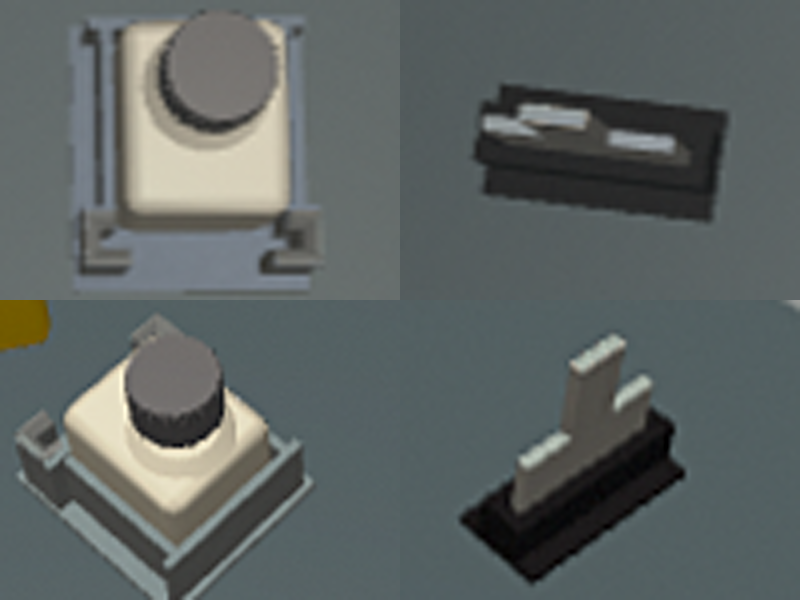

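The crops confirm it. The white jug sits in the grey cradle with its open slot side towards the robot (bottom of the top view), and the bright-edged gate with its tab is in the black stand. Next I'll measure and make sharper crops of the cradle.

```bash
cat > h.py <<'E'
import numpy as np,cv2
from rig import *
C={}
for n in("scene","top"):
    c=calibration(n);K=np.array([[c["fx"],0,c["cx"]],[0,c["fy"],c["cy"]],[0,0,1]]);R=cv2.Rodrigues(c["rvec"])[0]
    C[n]=(K,R,c["tvec"],c["rvec"])
def center(n): K,R,t,_=C[n]; return -R.T@t
def onz(n,uv,z):
    K,R,t,_=C[n];d=R.T@np.linalg.inv(K)@np.array([*uv,1.]);o=center(n);return o+d*(z-o[2])/d[2]
def tri(us,ut):
    A=[]
    P=[C[n][0]@np.c_[C[n][1],C[n][2]] for n in("scene","top")]
    X=cv2.triangulatePoints(P[0],P[1],np.array(us,float),np.array(ut,float)); return X[:3,0]/X[3,0]
def proj(n,X):
    K,R,t,r=C[n];return cv2.projectPoints(np.atleast_2d(np.array(X,float)),r,t,K,None)[0][:,0]
E
python3 - <<'E'
from h import *
np.set_printoptions(precision=4,suppress=True)
im={n:cv2.imread(f"pics/{n}0.png") for n in C}
for n in C: print(n,center(n))
box={"top":(191,180,80,60),"scene":(340,130,80,60)}
for n,(x,y,w,h) in box.items():
    g=cv2.cvtColor(im[n][y:y+h,x:x+w],cv2.COLOR_BGR2GRAY);g=cv2.resize(g,None,fx=8,fy=8,interpolation=cv2.INTER_CUBIC)
    k,l,s,c=cv2.connectedComponentsWithStats((g>165).astype(np.uint8))
    for i in range(1,k):
        if s[i,4]>100:
            r=cv2.minAreaRect(np.argwhere(l==i)[:,::-1].astype(np.float32))
            uv=(np.array(c[i])+.5)/8-.5+[x,y]; print(n,s[i,4],uv,r[1],r[2],[onz(n,uv,z)[:2] for z in(.068,.124)])
def c(n,x,y,w,h,f): return cv2.resize(im[n][y:y+h,x:x+w],None,fx=f,fy=f,interpolation=cv2.INTER_CUBIC)
cv2.imwrite("pics/c2.png",c("top",355,182,64,66,9)); cv2.imwrite("pics/c3.png",c("scene",226,212,80,78,7.5))
E
```

```text
scene [ 1.0035 -0.5485  1.0243]
top [ 0.3668 -0.087   1.2326]
scene 1245 [379.0935 140.21  ] (19.954208374023438, 85.78412628173828) 57.680381774902344 [array([0.5221, 0.2304]), array([0.5503, 0.1848])]
scene 776 [385.8615 147.6878] (15.468944549560547, 64.17725372314453) 54.21102523803711 [array([0.5537, 0.2212]), array([0.5801, 0.1762])]
scene 1037 [368.1355 159.6093] (16.286945343017578, 79.90727996826172) 56.59217834472656 [array([0.5458, 0.153 ]), array([0.5726, 0.1119])]
```

View pics/c2.png

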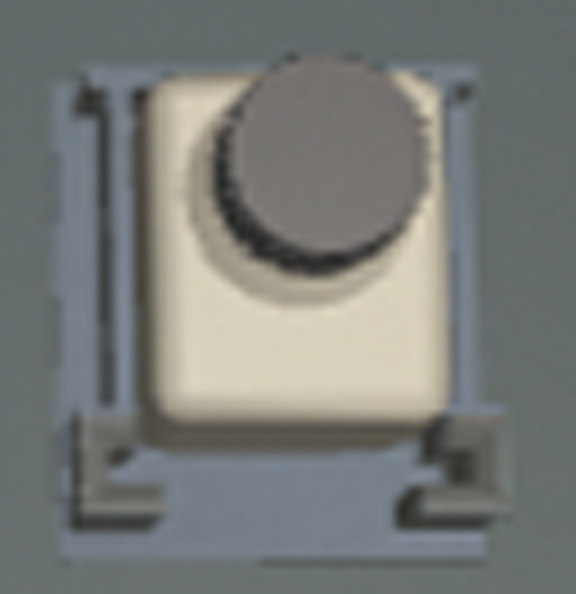

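View pics/c3.png

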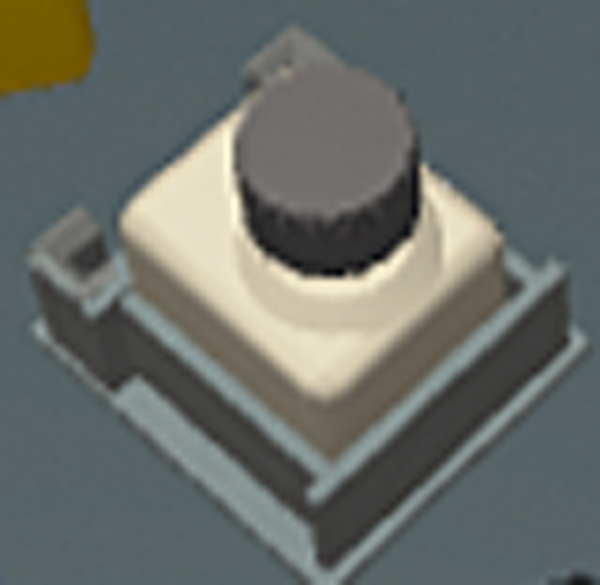

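Run:
```python
from h import *
np.set_printoptions(precision=4,suppress=True)
im={n:cv2.imread(f"pics/{n}0.png") for n in C}
x,y,w,h=191,180,80,60
g=cv2.cvtColor(im["top"][y:y+h,x:x+w],cv2.COLOR_BGR2GRAY);g=cv2.resize(g,None,fx=8,fy=8,interpolation=cv2.INTER_CUBIC)
k,l,s,c=cv2.connectedComponentsWithStats((g>130).astype(np.uint8))
for i in range(1,k):
    if s[i,4]>100:
        uv=(np.array(c[i])+.5)/8-.5+[x,y]; print(s[i],uv,[onz("top",uv,z)[:2] for z in(.068,.124)])
T=lambda u,v:((u+.5)/9-.5+355,(v+.5)/9-.5+182)
S=lambda u,v:((u+.5)/7.5-.5+226,(v+.5)/7.5-.5+212)
for z in(0,.006): print("base",z,[onz("scene",S(*p),z)[:2] for p in((33,330),(330,583),(590,342))],[onz("top",T(*p),z)[:2] for p in((62,558),(488,557))])
print("posts",[onz("top",T(*p),.067)[:2] for p in((75,412),(75,515),(160,487),(160,515),(508,410),(510,515),(415,487),(415,500))])
# cap top disc: triangulate ellipse centres
for n,bx in(("top",(355,182,64,66)),("scene",(226,212,80,78))):
    x,y,w,h=bx;a=cv2.resize(im[n][y:y+h,x:x+w],None,fx=8,fy=8,interpolation=cv2.INTER_CUBIC)
    hsv=cv2.cvtColor(a,cv2.COLOR_BGR2HSV);ii=a.astype(int)
    m=((abs(ii[...,0]-ii[...,2])<25)&(ii[...,2]>=ii[...,0]-2)&(hsv[...,2]>85)&(hsv[...,2]<150)).astype(np.uint8)
    m=cv2.morphologyEx(m,cv2.MORPH_OPEN,np.ones((25,25)))
    ct=max(cv2.findContours(m,0,1)[0],key=cv2.contourArea);e=cv2.fitEllipse(cv2.convexHull(ct))
    uv=(np.array(e[0])+.5)/8-.5+[x,y];print("cap",n,e,uv,onz(n,uv,.156))
    globals()[n]=uv
print(tri(scene,top))
```

```text
[ 136  169  164   46 3751] [218.0138 203.3808] [array([0.5595, 0.2071]), array([0.5502, 0.193 ])]
[ 337  212  100   28 1878] [238.8423 207.8244] [array([0.5487, 0.1531]), array([0.5399, 0.1415])]
base 0 [array([ 0.4639, -0.2857]), array([ 0.6039, -0.2799]), array([ 0.6033, -0.1593])] [array([ 0.4674, -0.1643]), array([ 0.4695, -0.2899])]
base 0.006 [array([ 0.4671, -0.2873]), array([ 0.6062, -0.2815]), array([ 0.6057, -0.1616])] [array([ 0.4669, -0.164 ]), array([ 0.469 , -0.2889])]
posts [array([ 0.503 , -0.1637]), array([ 0.474 , -0.1638]), array([ 0.4822, -0.1875]), array([ 0.4744, -0.1875]), array([ 0.5052, -0.2851]), array([ 0.4757, -0.2852]), array([ 0.4832, -0.2588]), array([ 0.4796, -0.2587])]
cap top ((291.41986083984375, 135.6482696533203), (175.52340698242188, 189.66644287109375), 131.47499084472656) [390.99   198.5185] [ 0.5618 -0.224   0.156 ]
cap scene ((338.4329528808594, 136.9321746826172), (186.60940551757812, 202.5492401123047), 133.24928283691406) [267.8666 228.679 ] [ 0.5553 -0.2231  0.156 ]
[ 0.5597 -0.2244  0.1628]
```

```bash
cat >> h.py <<'E'
def rows(*targets,cmd=None):
    """each target: world x,y,z,yaw (tool down) -> normalised offset, twist from the present (or given) pose"""
    from scipy.spatial.transform import Rotation as Ro
    s=state();p=s["tool_pos"];R=Ro.from_euler("xyz",s["ee_rot"])
    if cmd is not None: p=np.array(cmd[:3]);R=Ro.from_euler("xyz",[np.pi,0,cmd[3]])
    print("t %.2f"%s["t"],"p",p,"rpy",s["ee_rot"],"F",s["force"],"open %.4f ff %.1f"%(s["opening"],s["finger_force"]))
    for x,y,z,w in targets:
        print(np.round(R.inv().apply(np.array([x,y,z])-p)/.3,4),np.round((R.inv()*Ro.from_euler("xyz",[np.pi,0,w])).as_rotvec()/np.pi,4))
np.set_printoptions(precision=4,suppress=True)
E
python3 - <<'E'
from h import *
rows((.3,-.33,.26,.333),(.37,-.18,.26,.333))
S=lambda u,v:((u+.5)/7.5-.5+226,(v+.5)/7.5-.5+212)
T=lambda u,v:((u+.5)/9-.5+355,(v+.5)/9-.5+182)
print(onz("scene",S(326,140),.156),tri(S(326,140),T(330,152)))
E
```

```text
t 0.10 p [ 0.1877 -0.543   0.2132] rpy [-3.14   -0.      0.3328] F [-0.8577  0.1807  0.0021] open 0.0910 ff 0.0
[ 0.5858 -0.549  -0.155 ] [-0.0005 -0.     -0.0001]
[ 0.9697 -0.9454 -0.1544] [-0.0005 -0.     -0.0001]
[ 0.5601 -0.2241  0.156 ] [ 0.5614 -0.2246  0.1581]
```

Request:
{"fn": "step_arm", "kwargs": {"series": [{"offset":[0.1,-0.1,-0.155],"twist":[0,0,0],"jaw":-1},{"offset":[0.3,-0.3,-0.155],"twist":[0,0,0],"jaw":-1},{"offset":[0.45,-0.43,-0.155],"twist":[0,0,0],"jaw":-1},{"offset":[0.6,-0.57,-0.155],"twist":[0,0,0],"jaw":-1},{"offset":[0.75,-0.72,-0.155],"twist":[0,0,0],"jaw":-1},{"offset":[0.9,-0.87,-0.155],"twist":[0,0,0],"jaw":-1},{"offset":[0.97,-0.945,-0.155],"twist":[0,0,0],"jaw":-1},{"offset":[0.97,-0.945,-0.155],"twist":[0,0,0],"jaw":-1},{"offset":[0.97,-0.945,-0.155],"twist":[0,0,0],"jaw":-1},{"offset":[0.97,-0.945,-0.155],"twist":[0,0,0],"jaw":-1}]}}

```text
t: 1.35
tool_pos: [0.3698, -0.1815, 0.2603]
ee_rot: [3.141, 0.001, 0.331]
force: [-0.5, -0.7, 0.1]
opening: 0.0914
finger_force: 0.0
```

Run:
```python
from h import *
rows((.552,.1855,.22,-.117),(.552,.1855,.15,-.117))
```

```text
t 1.35 p [ 0.3698 -0.1815  0.2603] rpy [3.1415 0.0005 0.3308] F [-0.5358 -0.6982  0.1041] open 0.0914 ff 0.0
[ 0.9718 -0.9598  0.1337] [0.0001 0.0002 0.1425]
[ 0.9719 -0.9598  0.3671] [0.0001 0.0002 0.1425]
```

Request:
{"fn": "step_arm", "kwargs": {"series": [{"offset":[0.1,-0.1,0],"twist":[0,0,0.03],"jaw":-1},{"offset":[0.25,-0.25,0],"twist":[0,0,0.07],"jaw":-1},{"offset":[0.4,-0.4,0],"twist":[0,0,0.1],"jaw":-1},{"offset":[0.55,-0.54,0],"twist":[0,0,0.1425],"jaw":-1},{"offset":[0.7,-0.69,0.05],"twist":[0,0,0.1425],"jaw":-1},{"offset":[0.85,-0.84,0.13],"twist":[0,0,0.1425],"jaw":-1},{"offset":[0.972,-0.96,0.2],"twist":[0,0,0.1425],"jaw":-1},{"offset":[0.972,-0.96,0.3],"twist":[0,0,0.1425],"jaw":-1},{"offset":[0.972,-0.96,0.367],"twist":[0,0,0.1425],"jaw":-1},{"offset":[0.972,-0.96,0.367],"twist":[0,0,0.1425],"jaw":-1}]}}

```text
t: 2.6
tool_pos: [0.5512, 0.1853, 0.1483]
ee_rot: [3.139, 0.004, -0.117]
force: [-0.1, 0.6, 0.3]
opening: 0.0909
finger_force: 0.0
```

Run:
```python
from h import *
im={n:capture(n)[:,:,::-1] for n in C}
for n in C: cv2.imwrite(f"pics/{n}1.png",im[n])
def c(n,x,y,w=80,h=60): return cv2.resize(np.ascontiguousarray(im[n][y:y+h,x:x+w]),(400,300),interpolation=cv2.INTER_CUBIC)
cv2.imwrite("pics/c4.png",np.hstack([c("top",191,180),c("scene",340,115)]))
rows((.552,.1855,.085,-.117))
print(proj("top",[state()["tool_pos"]]),proj("scene",[state()["tool_pos"]]))
```

```text
t 2.70 p [0.5527 0.186  0.1508] rpy [-3.1414 -0.0008 -0.1167] F [0.1732 0.0322 0.3497] open 0.0913 ff 0.0
[-0.0021  0.002   0.2194] [-0.0001 -0.0002  0.0001]
[[218.2545 200.5442]] [[381.2875 133.3803]]
```

View pics/c4.png

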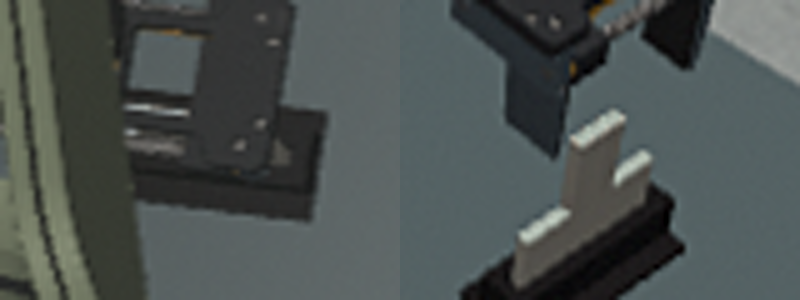

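The scene view shows the open fingers straddling the tab, one tip at (545,140) and the other at (690,65). The tab top is between and below them at (598,130), so it is aligned. I'll descend and grip.

Request:
{"fn": "step_arm", "kwargs": {"series": [{"offset":[0,0,0.05],"twist":[0,0,0],"jaw":-1},{"offset":[0,0,0.1],"twist":[0,0,0],"jaw":-1},{"offset":[0,0,0.15],"twist":[0,0,0],"jaw":-1},{"offset":[0,0,0.2],"twist":[0,0,0],"jaw":-1},{"offset":[0,0,0.22],"twist":[0,0,0],"jaw":-1},{"offset":[0,0,0.22],"twist":[0,0,0],"jaw":1},{"offset":[0,0,0.22],"twist":[0,0,0],"jaw":1},{"offset":[0,0,0.22],"twist":[0,0,0],"jaw":1},{"offset":[0,0,0.22],"twist":[0,0,0],"jaw":1},{"offset":[0,0,0.22],"twist":[0,0,0],"jaw":1}], "squeeze": 40}}

```text
t: 3.95
tool_pos: [0.5519, 0.187, 0.0845]
ee_rot: [-3.142, -0.0, -0.115]
force: [-0.7, -0.0, -0.1]
opening: 0.0442
finger_force: 0.0
```

Run:
```python
from h import *
rows((.552,.1855,.215,-.117))
```

```text
t 3.95 p [0.5519 0.187  0.0845] rpy [-3.1415 -0.0004 -0.1149] F [-0.6904 -0.0434 -0.1455] open 0.0442 ff 0.0
[ 0.0012  0.0049 -0.4349] [-0.     -0.0001  0.0007]
```

Not closed yet, so I'll let it finish and then lift.

Request:
{"fn": "step_arm", "kwargs": {"series": [{"offset":[0,0,0],"twist":[0,0,0],"jaw":1},{"offset":[0,0,0],"twist":[0,0,0],"jaw":1},{"offset":[0,0,0],"twist":[0,0,0],"jaw":1},{"offset":[0,0,0],"twist":[0,0,0],"jaw":1},{"offset":[0,0,-0.03],"twist":[0,0,0],"jaw":1},{"offset":[0,0,-0.08],"twist":[0,0,0],"jaw":1},{"offset":[0,0,-0.15],"twist":[0,0,0],"jaw":1},{"offset":[0,0,-0.25],"twist":[0,0,0],"jaw":1},{"offset":[0,0,-0.35],"twist":[0,0,0],"jaw":1},{"offset":[0,0,-0.435],"twist":[0,0,0],"jaw":1}]}}

```text
t: 5.2
tool_pos: [0.552, 0.1872, 0.2172]
ee_rot: [-3.141, -0.002, -0.115]
force: [0.1, 0.5, -2.2]
opening: 0.0337
finger_force: 40.0
```

Run:
```python
from h import *
rows((.50,-.05,.215,.015),(.488,-.09,.215,.015))
```

```text
t 5.20 p [0.552  0.1872 0.2172] rpy [-3.1406 -0.002  -0.1148] F [ 0.1309  0.4613 -2.15  ] open 0.0337 ff 40.0
[-0.0817  0.8053  0.0066] [-0.0003 -0.0007 -0.0413]
[-0.1062  0.9423  0.0064] [-0.0003 -0.0007 -0.0413]
```

Request:
{"fn": "step_arm", "kwargs": {"series": [{"offset":[-0.01,0.08,0],"twist":[0,0,0],"jaw":1},{"offset":[-0.02,0.2,0],"twist":[0,0,-0.01],"jaw":1},{"offset":[-0.04,0.33,0],"twist":[0,0,-0.02],"jaw":1},{"offset":[-0.05,0.46,0],"twist":[0,0,-0.03],"jaw":1},{"offset":[-0.07,0.6,0],"twist":[0,0,-0.041],"jaw":1},{"offset":[-0.08,0.73,0],"twist":[0,0,-0.041],"jaw":1},{"offset":[-0.1,0.85,0],"twist":[0,0,-0.041],"jaw":1},{"offset":[-0.106,0.92,0],"twist":[0,0,-0.041],"jaw":1},{"offset":[-0.106,0.94,0],"twist":[0,0,-0.041],"jaw":1},{"offset":[-0.106,0.94,0],"twist":[0,0,-0.041],"jaw":1}]}}

```text
t: 6.45
tool_pos: [0.4873, -0.0897, 0.2145]
ee_rot: [-3.141, 0.001, 0.013]
force: [-0.7, 0.2, -1.6]
opening: 0.0338
finger_force: 40.0
```

Run:
```python
from h import *
rows((.488,-.2255,.19,.015))
```

```text
t 6.45 p [ 0.4873 -0.0897  0.2145] rpy [-3.1412  0.0008  0.013 ] F [-0.7381  0.2468 -1.5626] open 0.0338 ff 40.0
[-0.0033  0.4529  0.0815] [-0.0001  0.0003 -0.0006]
```

Request:
{"fn": "step_arm", "kwargs": {"series": [{"offset":[0,0.08,0],"twist":[0,0,0],"jaw":1},{"offset":[0,0.18,0],"twist":[0,0,0],"jaw":1},{"offset":[0,0.28,0],"twist":[0,0,0],"jaw":1},{"offset":[0,0.37,0],"twist":[0,0,0],"jaw":1},{"offset":[0,0.43,0],"twist":[0,0,0],"jaw":1},{"offset":[0,0.453,0.06],"twist":[0,0,0],"jaw":1},{"offset":[0,0.453,0.13],"twist":[0,0,0],"jaw":1},{"offset":[0,0.453,0.18],"twist":[0,0,0],"jaw":1},{"offset":[0,0.453,0.18],"twist":[0,0,0],"jaw":1},{"offset":[0,0.453,0.18],"twist":[0,0,0],"jaw":1}]}}

```text
t: 7.7
tool_pos: [0.4904, -0.2253, 0.1615]
ee_rot: [3.141, -0.001, 0.014]
force: [-0.7, 0.1, -2.0]
opening: 0.0338
finger_force: 40.0
```

Run:
```python
from h import *
im={n:capture(n)[:,:,::-1] for n in C}
for n in C: cv2.imwrite(f"pics/{n}2.png",im[n])
def c(n,x,y,w,h): return cv2.resize(np.ascontiguousarray(im[n][y:y+h,x:x+w]),(w*8,h*8),interpolation=cv2.INTER_CUBIC)
cv2.imwrite("pics/c5.png",np.hstack([c("top",352,190,50,75),c("scene",223,195,50,75)]))
rows((.488,-.2255,.1,.015))
```

```text
t 7.80 p [ 0.4904 -0.2255  0.1618] rpy [ 3.1407 -0.0017  0.0142] F [ 0.3355 -0.9449 -0.4868] open 0.0336 ff 40.0
[-0.0083 -0.0003  0.2059] [ 0.0003 -0.0005 -0.0002]
```

View pics/c5.png

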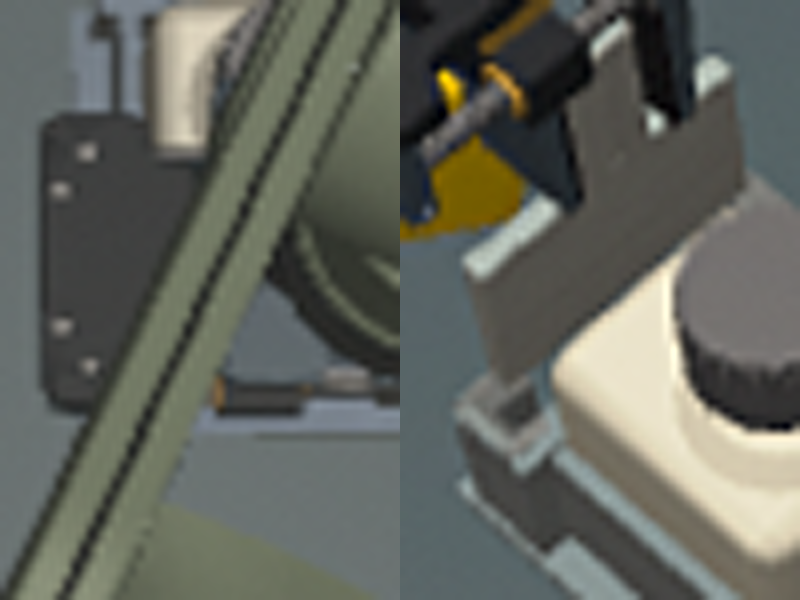

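The scene crop shows the gate hanging just above the near groove: panel bottom corner at about (510,385), groove mouth at about (515,410). I'll quantify both in this same camera.

Run:
```python
from h import *
inv=lambda uv:[((uv[0]-223+.5)*8-.5+400),((uv[1]-195+.5)*8-.5)]
def show(name,P):
    print(name,[np.round(inv(u)) for u in proj("scene",P)])
x,y,b=.4904,-.2255,.083;w=.014
def G(dx,dy,z): return [x+dx*np.cos(w)-dy*np.sin(w),y+dx*np.sin(w)+dy*np.cos(w),b+z]
show("gate top -x-y,+x-y,+x+y; bot -x-y,+x-y; tab top +x-y,+x+y",[G(-.004,-.049,.062),G(.004,-.049,.062),G(.004,.049,.062),G(-.004,-.049,0),G(.004,-.049,0),G(.005,-.017,.118),G(.005,.017,.118)])
S=lambda u,v:((u-400+.5)/8-.5+223,(v+.5)/8-.5+195)
print("post",[onz("scene",S(*p),.067)[:2] for p in((458,412),(505,374),(515,470),(558,432),(500,412),(540,412),(510,430))])
print("gate obs",[onz("scene",S(*p),.145)[:2] for p in((463,262),(483,280),(742,75),(720,52))],[onz("scene",S(*p),.083)[:2] for p in((497,378),(512,385))])
g=cv2.imread("pics/scene2.png")[:,:,1]
print("end strip rows 235-241 cols 228-245");print(g[226:256:2,228:246])
```

```text
gate top -x-y,+x-y,+x+y; bot -x-y,+x-y; tab top +x-y,+x+y [array([468., 264.]), array([487., 281.]), array([738.,  73.]), array([498., 376.]), array([516., 392.]), array([548., 101.]), array([640.,  28.])]
post [array([ 0.4791, -0.2864]), array([ 0.4793, -0.268 ]), array([ 0.5065, -0.2876]), array([ 0.506 , -0.2702]), array([ 0.4882, -0.2777]), array([ 0.4969, -0.2694]), array([ 0.4951, -0.2797])]
gate obs [array([ 0.4855, -0.2749]), array([ 0.4942, -0.275 ]), array([ 0.4951, -0.1762]), array([ 0.4843, -0.175 ])] [array([ 0.4874, -0.2752]), array([ 0.4924, -0.2737])]
end strip rows 235-241 cols 228-245
[[ 99  97  93 125 170 183 191 196 161 100  71  73  79  79  79  79  80  80]
 [100  98 102 138 196 200 164 101  73  77  79  79  79  79  80  79  81  79]
 [100 101  99  88  91  85  74  76  79  80  79  82  80  80  79  79  77  78]
 [ 99  99 102  98  88  85  81  78  80  78  79  80  79  78  76  79  79  77]
 [100  99 100 102  94  87  82  80  79  80  78  77  77  79  77  78  78  75]
 [101 100  99 101 101  86  85  79  77  79  78  78  77  77  77  74  68 121]
 [100 101 101 100 102  95  87  80  78  78  76  78  78  76  75 127 200 227]
 [101 100 100 101 102 102  85  84  77  78  79  77  87  89 154 207 221 227]
 [102 101 100  98 113 131 116  97  79  90 112 101 101  91 158 194 203 211]
 [102  99 118 125 119 113 114 118 108  86  66  59 101  98 100 126 158 184]
 [ 99 110 138 150 145 112 106  76  60  61  62  54  91 147 139 110 106 119]
 [101 101  80  95 132 154 142 120  90  80 109 131 137 143 155 127 108 108]
 [100 103  87  65  60  89 124 146 144 140 125 129 154 158 124 117 103 105]
 [101 101 105  84  70  67  66  71  88 148 151 163 120  63 129 158 156 132]
 [100  99  98 118  71  63  71  70  67  81  93  63  59  61  61  77 126 157]]
```

Run:
```python
from h import *
S=lambda u,v:((u-400+.5)/8-.5+223,(v+.5)/8-.5+195)
T=lambda u,v:((u+.5)/9-.5+355,(v+.5)/9-.5+182)
print(tri(S(458,412),T(510,515)),tri(S(515,470),T(508,410)))
g=cv2.imread("pics/top0.png")[:,:,1]
print(g[226:246,361:376]);print(g[226:246,396:414])
for X in ((.483,-.175,.059),(.493,-.175,.059),(.483,-.276,.059),(.493,-.276,.059)): print(proj("top",[X]),proj("scene",[X]))
```

```text
[ 0.4764 -0.2855  0.0626] [ 0.5052 -0.2862  0.0637]
[[119 125 124 127 118  79  86 131 118  83  75 106 151 169 178]
 [118 121 111 129 123 110 115 129 122  94  72  91 135 152 157]
 [119 112  85 122 119 119 119 120 114  89  76  77  89 113 126]
 [113  94  73 111 108 108 109 110 105  87  76  78  80  83  87]
 [ 99  94  77 116 107 101  99 100  97  87  77  79  83  86  89]
 [ 99  94  79 116 110 105  99  88  94 102  90  84  85  87  87]
 [100  94  68 102 111 100  73  60  82 119 129 126 114 107 108]
 [100  95  69 103 111 100  78  85 119 129 127 127 128 127 127]
 [107 112  68 103 111 110 122 131 129 129 127 127 127 128 126]
 [107 111  68 105 112 108 113 118 119 120 118 117 122 128 126]
 [107 111  78 119 110 100  95  94  93  95  94 100 117 128 127]
 [100  94  68 104 110 102 103 103 105 105 104 108 123 129 127]
 [111  93  72 111 118 119 120 121 121 121 122 121 124 126 125]
 [112  94  59  73  74  74  75  75  74  74  73  88 116 126 125]
 [111  96  62  66  65  65  66  64  65  64  75 106 127 126 124]
 [116 121 110 112 112 111 111 111 114 113 117 127 126 125 125]
 [114 124 123 125 124 123 124 124 126 12
[... 1189 characters left out ...]
[129 130 111  54  56  64  75  74  73  73  73  73  73  85 101 101 110 110]
 [127 128 117  74  66  68  69  67  67  67  67  66  73  95 112 111 110 110]
 [128 129 131 131 130 132 132 133 134 132 132 134 127 112 112 111 112 110]
 [129 129 131 131 129 128 130 130 129 128 127 129 125 109 111 111 111 111]
 [127 129 128 127 128 128 127 128 127 126 126 127 123 110 111 111 110 111]
 [ 97  98  97  98  98  98  98  98  98  96  97  98 102 110 111 110 111 111]
 [112 112 112 112 111 112 112 113 112 111 112 113 111 111 111 110 110 110]]
[[367.1216 235.5951]] [[265.2273 220.6547]]
[[367.1202 231.6694]] [[267.9507 222.9626]]
[[407.0169 236.1471]] [[234.6192 245.9835]]
[[406.9569 232.215 ]] [[237.3371 248.4729]]
```

Triangulated post corners put the slot at x≈0.491, y≈-0.225. The gate is within about 1 mm of that, so I'll enter the mouth slowly.

Request:
{"fn": "step_arm", "kwargs": {"series": [{"offset":[0.003,0,0.01],"twist":[0,0,0],"jaw":1},{"offset":[0.003,0,0.03],"twist":[0,0,0],"jaw":1},{"offset":[0.003,0,0.045],"twist":[0,0,0],"jaw":1},{"offset":[0.003,0,0.055],"twist":[0,0,0],"jaw":1},{"offset":[0.003,0,0.065],"twist":[0,0,0],"jaw":1},{"offset":[0.003,0,0.075],"twist":[0,0,0],"jaw":1},{"offset":[0.003,0,0.085],"twist":[0,0,0],"jaw":1},{"offset":[0.003,0,0.095],"twist":[0,0,0],"jaw":1},{"offset":[0.003,0,0.105],"twist":[0,0,0],"jaw":1},{"offset":[0.003,0,0.105],"twist":[0,0,0],"jaw":1}]}}

```text
t: 9.05
tool_pos: [0.4902, -0.2252, 0.1288]
ee_rot: [-3.141, 0.001, 0.014]
force: [-1.5, -0.4, -2.5]
opening: 0.0336
finger_force: 40.0
```

Run:
```python
from h import *
rows((.4912,-.2252,.085,.015)); print(state()["moment"])
```

```text
t 9.05 p [ 0.4902 -0.2252  0.1288] rpy [-3.1412  0.0012  0.014 ] F [-1.5288 -0.386  -2.5199] open 0.0336 ff 40.0
[ 0.0035 -0.      0.146 ] [-0.0001  0.0004 -0.0003]
[0.0435 0.4224 0.057 ]
```

It entered cleanly with only about 1.5 N sideways. Continuing down.

Request:
{"fn": "step_arm", "kwargs": {"series": [{"offset":[0,0,0.015],"twist":[0,0,0],"jaw":1},{"offset":[0,0,0.03],"twist":[0,0,0],"jaw":1},{"offset":[0,0,0.05],"twist":[0,0,0],"jaw":1},{"offset":[0,0,0.07],"twist":[0,0,0],"jaw":1},{"offset":[0,0,0.09],"twist":[0,0,0],"jaw":1},{"offset":[0,0,0.11],"twist":[0,0,0],"jaw":1},{"offset":[0,0,0.125],"twist":[0,0,0],"jaw":1},{"offset":[0,0,0.135],"twist":[0,0,0],"jaw":1},{"offset":[0,0,0.135],"twist":[0,0,0],"jaw":1},{"offset":[0,0,0.135],"twist":[0,0,0],"jaw":1}]}}

```text
t: 10.3
tool_pos: [0.4903, -0.2253, 0.0939]
ee_rot: [3.141, -0.001, 0.014]
force: [-15.4, 4.7, 33.7]
opening: 0.0335
finger_force: 59.4
```

Run:
```python
from h import *
rows((.4902,-.2252,.085,.015)); print(state()["moment"])
```

```text
t 10.30 p [ 0.4903 -0.2253  0.0939] rpy [ 3.1407 -0.0014  0.014 ] F [-15.4142   4.6576  33.7476] open 0.0335 ff 59.4
[-0.0003 -0.0004  0.0297] [ 0.0003 -0.0004 -0.0003]
[1.0339 2.769  0.0954]
```

Request:
{"fn": "step_arm", "kwargs": {"series": [{"offset":[0,0,-0.02],"twist":[0,0,0],"jaw":1},{"offset":[0,0,-0.04],"twist":[0,0,0],"jaw":1},{"offset":[0,0,-0.05],"twist":[0,0,0],"jaw":1},{"offset":[-0.002,0,-0.05],"twist":[0,0,0],"jaw":1},{"offset":[-0.004,-0.001,-0.05],"twist":[0,0,0],"jaw":1},{"offset":[-0.005,-0.002,-0.05],"twist":[0,0,0],"jaw":1},{"offset":[-0.005,-0.002,-0.05],"twist":[0,0,0],"jaw":1},{"offset":[-0.005,-0.002,-0.05],"twist":[0,0,0],"jaw":1},{"offset":[-0.005,-0.002,-0.05],"twist":[0,0,0],"jaw":1},{"offset":[-0.005,-0.002,-0.05],"twist":[0,0,0],"jaw":1}]}}

```text
t: 11.55
tool_pos: [0.4898, -0.225, 0.1042]
ee_rot: [3.141, -0.002, 0.014]
force: [-0.6, -0.3, -1.2]
opening: 0.0338
finger_force: 40.0
```

Run:
```python
from h import *
im={n:capture(n)[:,:,::-1] for n in C}
for n in C: cv2.imwrite(f"pics/{n}3.png",im[n])
def c(n,x,y,w,h): return cv2.resize(np.ascontiguousarray(im[n][y:y+h,x:x+w]),(w*8,h*8),interpolation=cv2.INTER_CUBIC)
cv2.imwrite("pics/c6.png",c("scene",218,195,90,75))
rows((.4902,-.2252,.085,.015)); print(state()["moment"])
```

```text
t 11.65 p [ 0.4897 -0.2249  0.1041] rpy [ 3.1412 -0.0015  0.0137] F [-0.0088 -0.8103 -2.0398] open 0.0334 ff 40.0
[0.0014 0.001  0.0637] [ 0.0001 -0.0005 -0.0004]
[0.006  0.0189 0.0081]
```

View pics/c6.png

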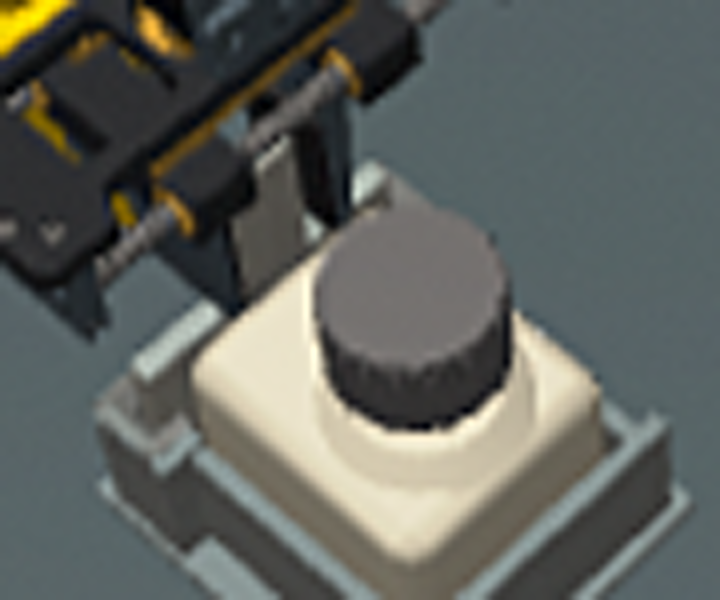

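The scene view shows the gate engaged in both grooves, about 2 cm short of home, with contact force now zero. I'll descend again with x shifted by -1.5 mm.

Request:
{"fn": "step_arm", "kwargs": {"series": [{"offset":[0,0,0.008],"twist":[0,0,0],"jaw":1},{"offset":[0,0,0.016],"twist":[0,0,0],"jaw":1},{"offset":[0,0,0.022],"twist":[0,0,0],"jaw":1},{"offset":[0,0,0.027],"twist":[0,0,0],"jaw":1},{"offset":[0,0,0.032],"twist":[0,0,0],"jaw":1},{"offset":[0,0,0.036],"twist":[0,0,0],"jaw":1},{"offset":[0,0,0.04],"twist":[0,0,0],"jaw":1},{"offset":[0,0,0.042],"twist":[0,0,0],"jaw":1},{"offset":[0,0,0.042],"twist":[0,0,0],"jaw":1},{"offset":[0,0,0.042],"twist":[0,0,0],"jaw":1}]}}

```text
t: 12.9
tool_pos: [0.4893, -0.2248, 0.0941]
ee_rot: [3.141, -0.002, 0.014]
force: [-5.0, 2.7, 15.8]
opening: 0.0339
finger_force: 49.0
```

Run:
```python
from h import *
rows((.4902,-.2252,.085,.015)); print(state()["moment"])
```

```text
t 12.90 p [ 0.4893 -0.2248  0.0941] rpy [ 3.1408 -0.0015  0.014 ] F [-4.9832  2.6898 15.8018] open 0.0339 ff 49.0
[0.0031 0.0013 0.0303] [ 0.0003 -0.0005 -0.0003]
[0.516  0.86   0.0096]
```

The stop is repeatable at TCP z = 0.094, which is exactly the jug shoulder height. The fingertips are touching the jug, not the gate binding in the groove. I'll back off slightly, release the gate so it drops along the grooves, then check it and press it home from the tab's top.

Request:
{"fn": "step_arm", "kwargs": {"series": [{"offset":[0,0,-0.017],"twist":[0,0,0],"jaw":1},{"offset":[0,0,-0.017],"twist":[0,0,0],"jaw":1},{"offset":[0,0,-0.017],"twist":[0,0,0],"jaw":-0.1},{"offset":[0,0,-0.017],"twist":[0,0,0],"jaw":-0.1},{"offset":[0,0,-0.017],"twist":[0,0,0],"jaw":-0.1},{"offset":[0,0,-0.017],"twist":[0,0,0],"jaw":-0.1},{"offset":[0,0,-0.06],"twist":[0,0,0],"jaw":-0.1},{"offset":[0,0,-0.12],"twist":[0,0,0],"jaw":-0.1},{"offset":[0,0,-0.18],"twist":[0,0,0],"jaw":-0.1},{"offset":[0,0,-0.23],"twist":[0,0,0],"jaw":-0.1}], "squeeze": 3}}

```text
t: 14.15
tool_pos: [0.4895, -0.2249, 0.1619]
ee_rot: [3.141, -0.001, 0.014]
force: [0.5, -0.4, -0.1]
opening: 0.0502
finger_force: 0.0
```

Run:
```python
from h import *
im={n:capture(n)[:,:,::-1] for n in C}
for n in C: cv2.imwrite(f"pics/{n}4.png",im[n])
def c(n,x,y,w,h): return cv2.resize(np.ascontiguousarray(im[n][y:y+h,x:x+w]),(w*8,h*8),interpolation=cv2.INTER_CUBIC)
cv2.imwrite("pics/c7.png",c("scene",218,195,90,75))
rows((.4902,-.2252,.13,.015))
inv=lambda uv:[((uv[0]-218+.5)*8-.5),((uv[1]-195+.5)*8-.5)]
for z in (.006,.015):
  print(z,[np.round(inv(u)) for u in proj("scene",[[.4855,-.274,z+.062],[.4935,-.274,z+.062],[.486,-.242,z+.118],[.4945,-.242,z+.118],[.4945,-.208,z+.118]])])
```

```text
t 14.25 p [ 0.4903 -0.2253  0.1625] rpy [ 3.1395 -0.004   0.0139] F [ 0.5783 -0.2264 -0.2625] open 0.0501 ff 0.0
[-0.0008 -0.0007  0.1085] [ 0.0007 -0.0013 -0.0003]
0.006 [array([143., 397.]), array([160., 413.]), array([201., 232.]), array([221., 249.]), array([307., 179.])]
0.015 [array([139., 382.]), array([156., 398.]), array([197., 215.]), array([217., 233.]), array([304., 162.])]
```

View pics/c7.png

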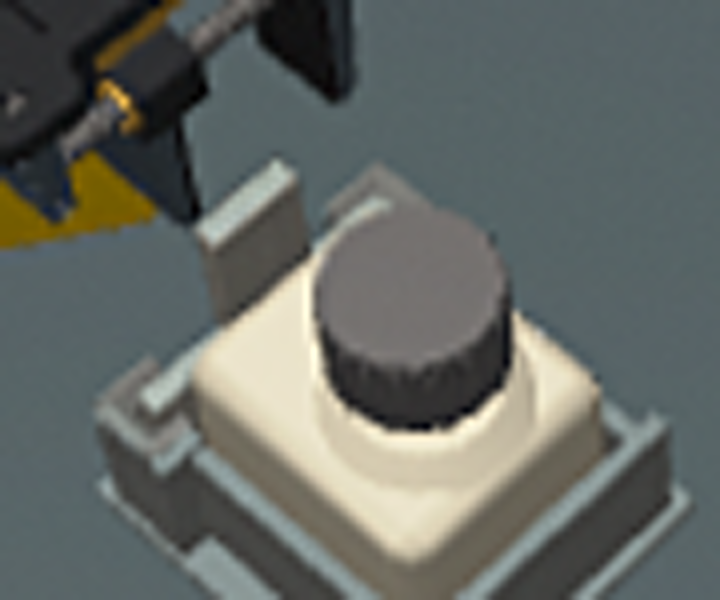

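The gate dropped. Its shoulder corners at (143,397) and (157,412) match the prediction for fully home. I'll confirm with a gentle press of the shut fingers on the tab top.

Request:
{"fn": "step_arm", "kwargs": {"series": [{"offset":[0,0,0],"twist":[0,0,0],"jaw":1},{"offset":[0,0,0],"twist":[0,0,0],"jaw":1},{"offset":[0,0,0],"twist":[0,0,0],"jaw":1},{"offset":[0,0,0.03],"twist":[0,0,0],"jaw":1},{"offset":[0,0,0.07],"twist":[0,0,0],"jaw":1},{"offset":[0,0,0.1],"twist":[0,0,0],"jaw":1},{"offset":[0,0,0.12],"twist":[0,0,0],"jaw":1},{"offset":[0,0,0.128],"twist":[0,0,0],"jaw":1},{"offset":[0,0,0.135],"twist":[0,0,0],"jaw":1},{"offset":[0,0,0.135],"twist":[0,0,0],"jaw":1}]}}

```text
t: 15.5
tool_pos: [0.4909, -0.2247, 0.1241]
ee_rot: [3.14, -0.006, 0.014]
force: [-3.7, 5.1, 23.7]
opening: 0.0002
finger_force: 11.8
```

Run:
```python
from h import *
rows((.4902,-.2252,.21,.015),(.561,-.2245,.21,.015))
a=cv2.imread("pics/top0.png")
```

```text
t 15.50 p [ 0.4909 -0.2247  0.1241] rpy [ 3.1405 -0.0057  0.0136] F [-3.6939  5.1292 23.738 ] open 0.0002 ff 11.8
[-0.0009  0.0019 -0.2865] [ 0.0004 -0.0018 -0.0005]
[ 0.2351  0.0028 -0.2851] [ 0.0004 -0.0018 -0.0005]
```

The tab top is at 0.124 m under a 24 N press, which is exactly fully home. Now the cap.

Request:
{"fn": "step_arm", "kwargs": {"series": [{"offset":[0,0,-0.05],"twist":[0,0,0],"jaw":1},{"offset":[0,0,-0.15],"twist":[0,0,0],"jaw":0},{"offset":[0,0,-0.25],"twist":[0,0,0],"jaw":-1},{"offset":[0.03,0,-0.29],"twist":[0,0,0],"jaw":-1},{"offset":[0.12,0,-0.29],"twist":[0,0,0],"jaw":-1},{"offset":[0.2,0,-0.29],"twist":[0,0,0],"jaw":-1},{"offset":[0.235,0,-0.29],"twist":[0,0,0],"jaw":-1},{"offset":[0.235,0,-0.29],"twist":[0,0,0],"jaw":-1},{"offset":[0.235,0,-0.29],"twist":[0,0,0],"jaw":-1},{"offset":[0.235,0,-0.29],"twist":[0,0,0],"jaw":-1}]}}

```text
t: 16.75
tool_pos: [0.5589, -0.2239, 0.2069]
ee_rot: [3.141, 0.0, 0.014]
force: [-0.5, 0.8, -0.2]
opening: 0.0876
finger_force: 0.0
```

Run:
```python
from h import *
rows((.561,-.2243,.12,.015))
```

```text
t 16.75 p [ 0.5589 -0.2239  0.2069] rpy [3.1415 0.0002 0.0136] F [-0.5476  0.8037 -0.1823] open 0.0876 ff 0.0
[0.0069 0.0015 0.2897] [ 0.      0.0001 -0.0004]
```

Request:
{"fn": "step_arm", "kwargs": {"series": [{"offset":[0.005,0.001,0.05],"twist":[0,0,0],"jaw":-1},{"offset":[0.005,0.001,0.12],"twist":[0,0,0],"jaw":-1},{"offset":[0.005,0.001,0.19],"twist":[0,0,0],"jaw":-1},{"offset":[0.005,0.001,0.25],"twist":[0,0,0],"jaw":-1},{"offset":[0.005,0.001,0.288],"twist":[0,0,0],"jaw":-1},{"offset":[0.005,0.001,0.288],"twist":[0,0,0],"jaw":1},{"offset":[0.005,0.001,0.288],"twist":[0,0,0],"jaw":1},{"offset":[0.005,0.001,0.288],"twist":[0,0,0],"jaw":1},{"offset":[0.005,0.001,0.288],"twist":[0,0,0],"jaw":1},{"offset":[0.005,0.001,0.288],"twist":[0,0,0],"jaw":1}], "squeeze": 35}}

```text
t: 18.0
tool_pos: [0.5614, -0.2236, 0.1209]
ee_rot: [-3.141, -0.001, 0.014]
force: [-0.4, 3.3, 2.6]
opening: 0.0538
finger_force: 35.0
```

Run:
```python
from h import *
rows((.561,-.2243,.115,.015)); print(state()["moment"])
```

```text
t 18.00 p [ 0.5614 -0.2236  0.1209] rpy [-3.141  -0.0009  0.0137] F [-0.3816  3.3434  2.6059] open 0.0538 ff 35.0
[-0.0014  0.0022  0.0196] [-0.0002 -0.0003 -0.0004]
[ 0.4021 -0.0067  0.0004]
```

Request:
{"fn": "step_arm", "kwargs": {"series": [{"offset":[0,0,0],"twist":[0,0,0],"jaw":1},{"offset":[0,0,0.005],"twist":[0,0,0],"jaw":1},{"offset":[0,0,0.01],"twist":[0,0,0],"jaw":1},{"offset":[0,0,0.014],"twist":[0,0,0],"jaw":1},{"offset":[0,0,0.018],"twist":[0,0,0],"jaw":1},{"offset":[0,0,0.021],"twist":[0,0,0],"jaw":1},{"offset":[0,0,0.021],"twist":[0,0,0],"jaw":1},{"offset":[0,0,0.021],"twist":[0,0,0],"jaw":1},{"offset":[0,0,0.021],"twist":[0,0,0],"jaw":1},{"offset":[0,0,0.021],"twist":[0,0,0],"jaw":1}], "squeeze": 50}}

```text
t: 19.25
tool_pos: [0.5615, -0.2239, 0.1155]
ee_rot: [3.142, -0.001, 0.014]
force: [-2.9, 3.9, 9.9]
opening: 0.0535
finger_force: 50.0
```

Run:
```python
from h import *
rows((.561,-.2243,.115,.015)); print(state()["moment"])
```

```text
t 19.25 p [ 0.5615 -0.2239  0.1155] rpy [ 3.1415 -0.0015  0.0139] F [-2.8984  3.8604  9.8532] open 0.0535 ff 50.0
[-0.0016  0.0015  0.0017] [ 0.     -0.0005 -0.0004]
[0.6793 0.3352 0.0438]
```

Pressed about 5 mm at 9.9 N, as specified. Turning 60° counter-clockwise, which is negative about the tool's downward z.

Request:
{"fn": "step_arm", "kwargs": {"series": [{"offset":[0,0,0],"twist":[0,0,-0.04],"jaw":1},{"offset":[0,0,0],"twist":[0,0,-0.08],"jaw":1},{"offset":[0,0,0],"twist":[0,0,-0.12],"jaw":1},{"offset":[0,0,0],"twist":[0,0,-0.16],"jaw":1},{"offset":[0,0,0],"twist":[0,0,-0.2],"jaw":1},{"offset":[0,0,0],"twist":[0,0,-0.24],"jaw":1},{"offset":[0,0,0],"twist":[0,0,-0.28],"jaw":1},{"offset":[0,0,0],"twist":[0,0,-0.32],"jaw":1},{"offset":[0,0,0],"twist":[0,0,-0.335],"jaw":1},{"offset":[0,0,0],"twist":[0,0,-0.335],"jaw":1}]}}

```text
t: 20.5
tool_pos: [0.5626, -0.2246, 0.1159]
ee_rot: [3.137, -0.001, 1.067]
force: [0.4, 2.1, 9.3]
opening: 0.0535
finger_force: 50.0
```

Run:
```python
from h import *
rows((.5614,-.2239,.181,1.06)); print(state()["moment"])
```

```text
t 20.50 p [ 0.5626 -0.2246  0.1159] rpy [ 3.1372 -0.0005  1.0666] F [0.4161 2.0901 9.291 ] open 0.0535 ff 50.0
[ 0.0003 -0.0038 -0.2171] [ 0.0014 -0.0002  0.0021]
[ 0.391  -0.0692  0.0291]
```

The cap turned 60.3° with no stop torque. Lifting slowly for the first 15 mm.

Request:
{"fn": "step_arm", "kwargs": {"series": [{"offset":[0,0,-0.01],"twist":[0,0,0],"jaw":1},{"offset":[0,0,-0.018],"twist":[0,0,0],"jaw":1},{"offset":[0,0,-0.025],"twist":[0,0,0],"jaw":1},{"offset":[0,0,-0.032],"twist":[0,0,0],"jaw":1},{"offset":[0,0,-0.04],"twist":[0,0,0],"jaw":1},{"offset":[0,0,-0.048],"twist":[0,0,0],"jaw":1},{"offset":[0,0,-0.055],"twist":[0,0,0],"jaw":1},{"offset":[0,0,-0.055],"twist":[0,0,0],"jaw":1},{"offset":[0,0,-0.055],"twist":[0,0,0],"jaw":1},{"offset":[0,0,-0.055],"twist":[0,0,0],"jaw":1}]}}

```text
t: 21.75
tool_pos: [0.5611, -0.2241, 0.1305]
ee_rot: [-3.141, 0.0, 1.066]
force: [0.2, 0.4, -0.6]
opening: 0.0536
finger_force: 50.0
```

Run:
```python
from h import *
rows((.5614,-.2239,.180,1.06)); print(state()["moment"])
```

```text
t 21.75 p [ 0.5611 -0.2241  0.1305] rpy [-3.1414  0.0001  1.0664] F [ 0.1966  0.4275 -0.5649] open 0.0536 ff 50.0
[ 0.0009  0.0006 -0.1652] [-0.0001  0.      0.002 ]
[-0.0035 -0.0422 -0.0025]
```

The cap is free, with the wrist carrying just its weight. Lifting to the final height.

Request:
{"fn": "step_arm", "kwargs": {"series": [{"offset":[0,0,-0.02],"twist":[0,0,0],"jaw":1},{"offset":[0,0,-0.05],"twist":[0,0,0],"jaw":1},{"offset":[0,0,-0.08],"twist":[0,0,0],"jaw":1},{"offset":[0,0,-0.11],"twist":[0,0,0],"jaw":1},{"offset":[0,0,-0.14],"twist":[0,0,0],"jaw":1},{"offset":[0,0,-0.16],"twist":[0,0,0],"jaw":1},{"offset":[0,0,-0.163],"twist":[0,0,0],"jaw":1},{"offset":[0,0,-0.163],"twist":[0,0,0],"jaw":1},{"offset":[0,0,-0.163],"twist":[0,0,0],"jaw":1},{"offset":[0,0,-0.163],"twist":[0,0,0],"jaw":1}]}}

```text
t: 23.0
tool_pos: [0.561, -0.224, 0.1791]
ee_rot: [-3.141, 0.0, 1.066]
force: [0.2, -0.2, -1.0]
opening: 0.0533
finger_force: 50.0
```

Run:
```python
from h import *
im=capture("scene")[:,:,::-1]
cv2.imwrite("pics/f.png",cv2.resize(np.ascontiguousarray(im[130:330,170:410]),None,fx=3,fy=3,interpolation=cv2.INTER_CUBIC))
rows()
```

```text
t 23.05 p [ 0.561  -0.224   0.1792] rpy [-3.1411  0.0001  1.0664] F [-0.1743  0.0577 -0.1135] open 0.0534 ff 50.0
```

View pics/f.png

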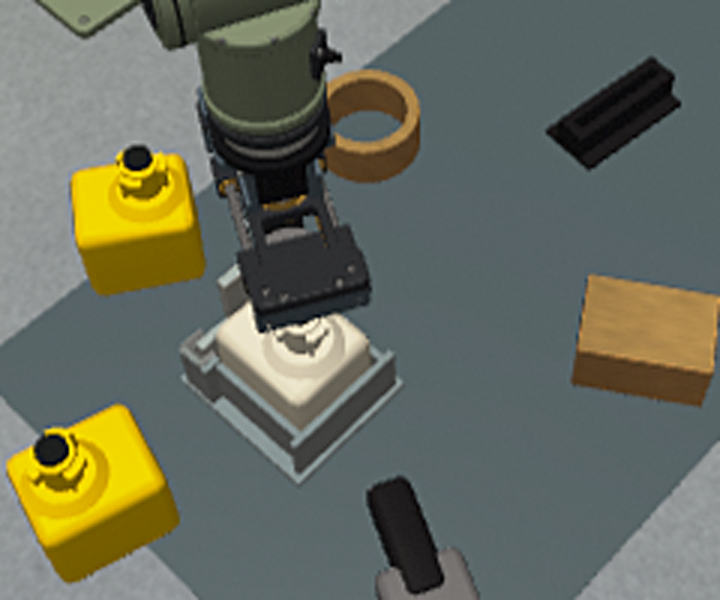

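The picture shows the jug's bare neck at (302,335), the gate still in at (230,285), and the stand empty. The jug stands in its cradle and the gripper holds the cap above the mouth. I'm handing the job in.

```bash
python3 -c "
from rig import *
print(finish_job())"
```

```text
the job is handed in; nothing more can be done
None
```

The job is handed in at about 23 s: the gate is fully home in the cradle slot, and the jug's cap was then pressed, turned about 60° and lifted off, and is held level about 6 cm above the mouth; on the way the gripper fingertips pressed on the jug's shoulder (about 34 N, then 16 N), so I let the gate drop the last 9 mm down its grooves and pressed it home.

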